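# Free a movement block from its clamp behind two jars

## Robot

A 6-joint arm with a two-finger parallel gripper is mounted at the origin on the work surface. World frame = base frame: x ahead of the robot, y to its left, z up, the work surface at z = 0. Lengths are in mm, angles in rad, forces in N, time in s.
With the tool pointing down it reaches from about 275 to 1000 mm from the base axis. Payload 8.4 kg.
Tool frame: the origin (TCP) lies at the very end of the fingers, on their centre line; the grasp point (between the pads) lies 19 mm behind it; z points along the fingers, y is the direction in which the jaws open and shut (so a half turn about z gives the same grasp; the last joint's range is limited). The gripper opens to 85 mm and grips with 20 to 120 N. Pads are 22 mm wide; open, the fingers measure 114 mm over their backs; the gripper's body (76 mm by 85 mm) begins 54 mm behind the grasp point. The pads swing forward as they close: fully open they stand 13 mm farther back than shut.
Start: joints at [-1.269, 0.353, 1.633, -0, 1.155, -0.002], TCP at [186.966, -596.382, 231.281] pointing down, gripper open.
Joint ranges: [-2.63, 2.63], [-0.92, 2.1], [0.06, 2.66], [-1.3, 4.44], [0, 2.69], [-3.02, 3.02]. Speed limits (rad/s): [2.22, 2.22, 2.79, 3.14, 3.14, 3.14].

## Interface

Orientations are given as [roll, pitch, yaw] about the fixed x, y, z axes, in that order (R = Rz(yaw) Ry(pitch) Rx(roll)).
In Python, from rig import sense, grab_frame, get_calibration, sign_off, boxes_of, trace gives the robot as it stands.
- The arm moves only by the tool servo_tool, never from a script. Its argument "rows" is a list of rows, each a list of 3 entries, a list of its own where there are three numbers: the finger opening in mm, from 0 to 85.4, then the shift along the tool's x, y, z in mm, then the turn, a rotation vector about the tool's x, y, z in degrees. A call has 1 to 8 rows; each row shifts and turns the commanded pose from where the row before left it, along the tool's axes as they then stand; what a row does not reach is not made up. A row lasts 1/8 s, in which the tool goes at most 62.5 mm and 10.7 degrees, less where a joint would pass 70% of its speed; a pose out of reach is approached as far as the arm can. A call is refused whole if a number of a shift passes 62.5 or a number of a turn 10.7, either way. A call with a gripper value outside its range is refused whole. The fingers move at their own pace and stop on an object; "force" is the grip in N (left out, the last holds). Time passes only in rows, so rows that do not move let the fingers close. It gives the time, the measured TCP pose, the force and the opening at its end, in the units of the state.
- sense(): the state, without advancing time (a new reading comes with each control period).
- grab_frame(name): name is "side" or "top" or "wrist"; returns the picture (400x640x3 uint8, blue, green, red); there is no depth.
- get_calibration(name): a dict with "intrinsics" (3x3 intrinsics, pixels), "k1" (the pictures are not rectified: a ray, as slopes to the right and down, at radius r is drawn at 1 + k1 r^2 times it, then the intrinsics apply), "world_to_cam" (4x4, takes a point from world to camera coordinates). Camera axes: x right, y down, z forward; pixel columns grow to the right and rows downward; lengths in mm; the calibration is good to about 2 mm. A picture is of the moment at which its call begins: read the wrist's pose just before it. get_calibration takes no time and is no camera call; for the wrist camera it gives the pose at the moment of the call.
- sign_off(): hands the job in, once; it reports no verdict.
Trained networks look in the newest picture that a camera, given by its name, has taken for a name from the list of things; names that differ only in an ending like _2 or _b are one class to them, and where a whole thing is asked for, a point or a joint stands for the part that bears it (a point fixed in the world has none). Each returns a list of dicts, best first, with "conf" (0 to 1); they miss things now and then, are a little off and sometimes report something else, mostly with a low value. They report only what shows in the picture. A call takes as long as a camera call. They do not tell look-alikes from the thing itself.
- boxes_of(camera, thing): "centre" ([x, y, z] in mm, in the coordinates of the camera as it stood for that picture, good to about 4 mm: the middle of the surface that is visible of it).
- trace(camera, thing): "mask" (400x640 bool, what is visible of it).
The state is a dict: "clock": time; "qpos": joint angles; "qvel": joint speeds; "joint_efforts": joint torques, N m; "eef_pos": TCP position; "tcp_rot": TCP orientation; "contact_force": force on the tool from outside, world axes, zero at the start; "wrist_torque": the same for the moment, N m; "opening": opening from 0.0 (shut) to 1.0 (fully open).
Only numpy, scipy, OpenCV 4.12 (cv2) and the standard library are available. Lean on these libraries where they do the work, as an engineer would, in place of code of your own. Each camera call takes 0.05 s, during which the arm holds its last target. There are 200 camera calls.

## Task

Clear both steel jars off the clamp stand and stand them on the dark rubber mat, then flip the clamp's arm up and over past its centre so that it stays open, lift out the freed block and set it upright in the middle of the empty round white tray. Then put each jar back on the very place on the stand from which it came; keep the jars and the block upright and leave the clamp open.

Things in the scene. Friction and masses are not known exactly. Their poses are not given: they have to be found in the camera images.
- wide_jar_centre (a point): centre (26 mm above its underside) of the wider of the two jars: an upright plain steel screw-top cylinder, 46 mm in diameter, 52 mm high, about 0.14 kg. It starts on one of the stand's two ringed places, left or right of the clamp's handle; z is its axis.
- slim_jar_centre (a point): centre (26 mm above its underside) of the slimmer jar: an upright plain steel screw-top cylinder, 32 mm in diameter, 52 mm high, about 0.09 kg. It starts on the stand's other ringed place; z is its axis.
- block_centre (a point): centre (half-way up) of the workpiece: a grey plastic holder block with a round brass movement plate in its top, 44 mm along its x, 36 mm along its y, 30 mm high, about 0.11 kg. It sits loose on the stand plate under the clamp arm, square to the stand within a few degrees, between two low ribs (5 mm high) before and behind it; its y sides are free.
- stand: fixed aluminium plate with the clamp, 180 mm along x, 160 mm along y, 8 mm thick; origin at the centre of its underside, on the table; x runs from the clamp's handle to its hinge (roughly away from the robot). In this frame (mm): ringed jar places near (-55, 48) and (-55, -48), block near (5, 0), hinge line along y through (55, 0, 52), between two ears 62 high, 34 over all in y.
- clamp (a joint): angle of the clamp arm (rad): 0 shut, arm level over the block; grows as the handle is lifted up and over towards the hinge side, dead centre (upright) at about 1.57, stop at 2.05. Light, turned by its own weight: let go below about 1.4 it falls shut, let go beyond about 1.8 it falls on to its stop and stays open.
- clamp_handle (a point): centre of the clamp's handle: a black cylinder 16 mm in diameter and 22 mm long, lying along the stand's y, at the end of the arm 105 mm from the hinge line; the arm is a flat bar 10 mm wide and 8 mm thick. Shut, it is 52 mm above the table, between the jars, about 50 mm before the stand's centre. It moves on a circle about the hinge line.
- mat: fixed dark rubber mat, the side area for the jars, 160 mm along its x, 100 mm along its y, 3 mm thick; origin at the centre of its underside on the table, z up. It lies left or right of the stand.
- tray: fixed empty round white tray with no partitions, 120 mm in outer diameter, floor 3 mm thick, rim 3 mm thick and 8 mm high above the table; origin at the centre of its underside on the table, z up. It lies on the other side of the stand from the mat.
Not all that is in view belongs to the job. Of the things like the mat, leave any that is blue; of the rest the smaller one is meant.

How it is judged:
By the outcome, as a careful person would: the job done as asked, in the order asked, and still so for the second after the job is handed in, with the robot touching nothing.
It also fails if it takes over 136 s, if anything falls off the work surface, if the arm or the gripper's body presses on something with over 40 N, if the wrist force passes 120 N, or if a joint passes its speed limit or range.

## Working session

There is one attempt and no reset: what is moved stays moved. The work goes in short steps, Python scripts to look and compute and a tool call to move; the robot and the scene stay as the last step left them, time stands still between calls to the robot, and variables do not carry over. Pictures are saved under pics/ and viewed, about 12 in all and at most 16, crops included, and the job is handed in when it is done.

Besides the shell and the picture viewer there is one more tool, called after "Request:" as name(argument=value, ...), one argument or row to a line, values as JSON. servo_tool: Moves the arm, as the interface text tells. Its arguments: {"type":"object","properties":{"rows":{"type":"array","items":{"type":"array"}},"force":{"type":"number"}},"required":["rows"]}

```bash
ls; mkdir -p pics; cat > h.py <<'E'
import numpy as np, cv2
from rig import *
def toworld(cam,p):
    T=np.linalg.inv(np.array(get_calibration(cam)["world_to_cam"])); return (T@np.r_[p,1])[:3]
def pix2z(cam,uv,z):
    c=get_calibration(cam);K=np.array(c["intrinsics"]);k=c["k1"]
    d=np.array([(uv[0]-K[0,2])/K[0,0],(uv[1]-K[1,2])/K[1,1]]);s=d.copy()
    for _ in range(20): s=d/(1+k*(s@s))
    T=np.linalg.inv(np.array(c["world_to_cam"]));o=T[:3,3];v=T[:3,:3]@np.r_[s,1]
    return o+v*(z-o[2])/v[2]
def proj(cam,p):
    c=get_calibration(cam);K=np.array(c["intrinsics"]);q=(np.array(c["world_to_cam"])@np.r_[p,1])[:3]
    s=q[:2]/q[2]; s=s*(1+c["k1"]*(s@s)); return K[:2,:2]@s+K[:2,2]
E
python3 - <<'E'
from h import *
print(sense())
for c in ["top","side"]:
    cv2.imwrite(f"pics/{c}1.png",grab_frame(c))
    for t in ["wide_jar_centre","slim_jar_centre","block_centre","stand","clamp_handle","mat","tray"]:
        for r in boxes_of(c,t): print(c,t,round(r["conf"],2),toworld(c,r["centre"]).round(0))
E
```

```text
pics
{'clock': 0.0, 'qpos': array([-1.26938272e+00,  3.53625964e-01,  1.63412184e+00, -2.57130736e-05,
        1.15519803e+00, -2.42581214e-03]), 'qvel': array([ 0.00057961, -0.00083688,  0.00175159,  0.0004152 ,  0.0006481 ,
        0.00043325]), 'joint_efforts': array([-3.38956655e-03, -6.05252123e+01, -3.42078102e+01, -2.70824530e-04,
        9.37680539e-03,  1.43029473e-05]), 'eef_pos': array([ 186.82955992, -595.93325115,  230.58079438]), 'tcp_rot': array([-3.14023942e+00,  2.02275445e-05,  3.03849830e-01]), 'contact_force': array([ 0.14338297,  0.21896515, -1.18956329]), 'wrist_torque': array([-0.00444784, -0.0253153 ,  0.00581998]), 'opening': 0.9991593157672036}
top wide_jar_centre 0.56 [507.  16.  62.]
top slim_jar_centre 0.67 [520. -79.  59.]
top block_centre 0.51 [577. -22.  35.]
top stand 0.82 [583. -26.   7.]
top clamp_handle 0.44 [566. -31.  62.]
top mat 0.87 [486. 290.   2.]
top mat 0.81 [223. 361.   4.]
top mat 0.75 [336. 595.   4.]
top tray 0.96 [ 455. -304.    0.]
side wide_jar_centre 0.72 [505.  27.  44.]
side slim_jar_centre 0.75 [520. -73.  40.]
side block_centre 0.77 [580. -12.  31.]
side block_centre 0.6 [506.  31.  46.]
side stand 0.55 [587.  -2.   9.]
side clamp_handle 0.55 [572. -25.  57.]
side mat 0.82 [490. 297.   5.]
side mat 0.79 [363. 577.   3.]
side mat 0.71 [584.  -2.   9.]
side mat 0.56 [216. 375.   4.]
side tray 0.62 [ 454. -301.    3.]
```

View pics/top1.png

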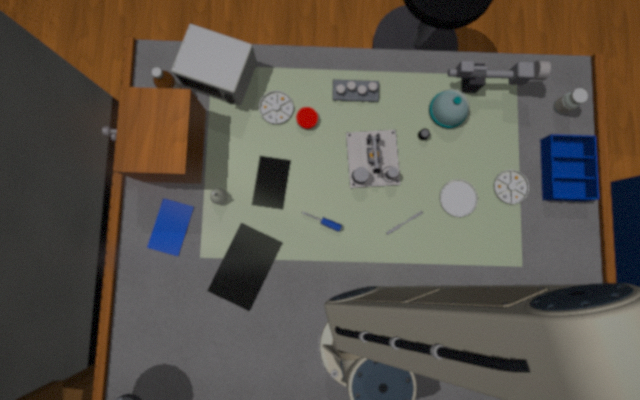

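View pics/side1.png

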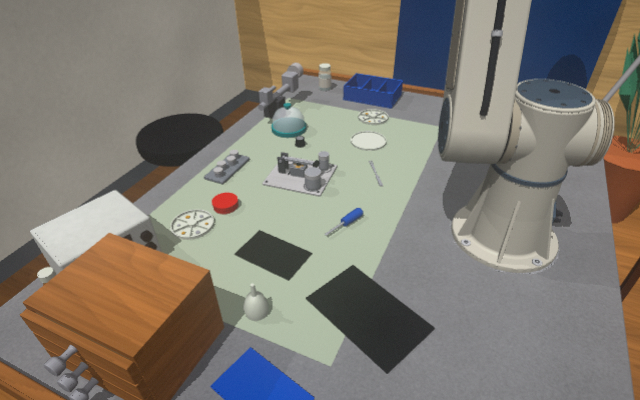

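The top view shows the stand at about (373,158) with both jars on its near side. The smaller dark mat is at (271,182) and the empty tray at (458,198); the larger dark mat and the blue one are distractors. Next I move above the stand for a close look.

```bash
cat >> h.py <<'E'
from scipy.spatial.transform import Rotation as Rn
def plan(pos,yaw,n,op,start=None,r=0):
    """rows from start(pos,yaw; default measured) to pos, yaw; tool down. returns end"""
    if start is None: s=sense(); p,y=s["eef_pos"],s["tcp_rot"][2]
    else: p,y=np.array(start[0],float),start[1]
    pos=np.array(pos,float); dy=round(np.degrees((yaw-y+np.pi)%(2*np.pi)-np.pi)/n,1); rows=[]
    p=np.array(p); p0=p.copy()
    for i in range(n):
        R=Rn.from_euler("xyz",[np.pi,0,y]).as_matrix()
        d=np.round(R.T@(p0+(pos-p0)*(i+1)/n-p),r); p=p+R@d; y+=np.radians(dy)
        rows.append("[%g,[%g,%g,%g],[0,0,%g]]"%(op,*(d+0),-dy))
    for i in range(0,n,8): print("["+",".join(rows[i:i+8])+"]")
    return p,y
E
python3 - <<'E'
from h import *
print(plan([500,-30,330],1.7,14,85))
E
```

```text
[[85,[33,-32,-7],[0,0,-5.7]],[85,[37,-28,-7],[0,0,-5.7]],[85,[39,-25,-7],[0,0,-5.7]],[85,[41,-21,-7],[0,0,-5.7]],[85,[43,-16,-7],[0,0,-5.7]],[85,[45,-12,-7],[0,0,-5.7]],[85,[46,-8,-7],[0,0,-5.7]],[85,[46,-3,-7],[0,0,-5.7]]]
[[85,[46,2,-7],[0,0,-5.7]],[85,[46,6,-7],[0,0,-5.7]],[85,[45,11,-8],[0,0,-5.7]],[85,[44,15,-7],[0,0,-5.7]],[85,[42,19,-7],[0,0,-5.7]],[85,[39,23,-7],[0,0,-5.7]]]
(array([499.74368531, -30.46895688, 330.30221342]), np.float64(1.6965798244765893))
```

Request:
servo_tool(
  rows=[
    [85,[33,-32,-7],[0,0,-5.7]],
    [85,[37,-28,-7],[0,0,-5.7]],
    [85,[39,-25,-7],[0,0,-5.7]],
    [85,[41,-21,-7],[0,0,-5.7]],
    [85,[43,-16,-7],[0,0,-5.7]],
    [85,[45,-12,-7],[0,0,-5.7]],
    [85,[46,-8,-7],[0,0,-5.7]],
    [85,[46,-3,-7],[0,0,-5.7]],
  ],
)

```text
clock: 1.8
eef_pos: [366.3, -271.1, 287.8]
tcp_rot: [3.141, 0.0, 1.103]
contact_force: [1.1, -0.4, -0.1]
opening: 0.998
```

Request:
servo_tool(
  rows=[
    [85,[46,2,-7],[0,0,-5.7]],
    [85,[46,6,-7],[0,0,-5.7]],
    [85,[45,11,-8],[0,0,-5.7]],
    [85,[44,15,-7],[0,0,-5.7]],
    [85,[42,19,-7],[0,0,-5.7]],
    [85,[39,23,-7],[0,0,-5.7]],
    [85,[0,0,0],[0,0,0]],
  ],
)

```text
clock: 2.68
eef_pos: [501.1, -28.2, 330.8]
tcp_rot: [3.14, -0.0, 1.701]
contact_force: [0.4, -0.3, -1.1]
opening: 0.995
```

```bash
python3 - <<'E'
from h import *
s=sense();print(s["clock"],s["eef_pos"].round(1),s["tcp_rot"].round(3),s["qpos"].round(2))
c="wrist"; im=grab_frame(c); cv2.imwrite("pics/w1.png",im)
print(np.linalg.inv(get_calibration(c)["world_to_cam"]).round(2))
for t in ["wide_jar_centre","slim_jar_centre","block_centre","stand","clamp_handle"]:
    for r in boxes_of(c,t): print(c,t,round(r["conf"],2),toworld(c,r["centre"]).round(0), proj(c,toworld(c,r["centre"])).round(0))
E
```

```text
2.675 [501.1 -28.2 330.8] [ 3.14  -0.     1.701] [-0.06  0.07  1.77  0.    1.3  -0.19]
[[ 9.9000e-01  1.2000e-01  4.0000e-02  4.8983e+02]
 [ 1.3000e-01 -9.4000e-01 -3.1000e-01  4.9820e+01]
 [-0.0000e+00  3.1000e-01 -9.5000e-01  4.7301e+02]
 [ 0.0000e+00  0.0000e+00  0.0000e+00  1.0000e+00]]
wrist wide_jar_centre 0.64 [514.  13.  60.] [331. 127.]
wrist slim_jar_centre 0.67 [523. -85.  57.] [327. 202.]
wrist slim_jar_centre 0.37 [576. -25.  42.] [373. 160.]
wrist block_centre 0.72 [579. -23.  40.] [375. 159.]
wrist stand 0.79 [585. -24.   8.] [375. 155.]
wrist clamp_handle 0.78 [566. -36.  60.] [366. 170.]
```

View pics/w1.png

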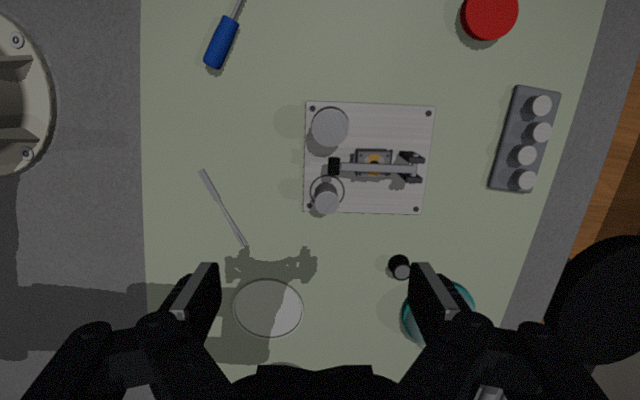

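The wrist view shows the wide jar's top at (330,127), the slim jar's at (326,200), the handle at (334,166) and the plate corners near (305,101), (436,106), (423,215) and (303,212). I'll fit jar silhouettes to the masks and get the stand pose from the corners.

```bash
cat >> h.py <<'E'
from scipy.optimize import minimize
def cyl_mask(cam,x,y,r,z0,h,shape=(400,640)):
    a=np.linspace(0,2*np.pi,40); pts=[proj(cam,[x+r*np.cos(t),y+r*np.sin(t),z]) for z in (z0,z0+h) for t in a]
    m=np.zeros(shape,np.uint8); cv2.fillConvexPoly(m,np.round(cv2.convexHull(np.array(pts,np.float32))*16).astype(int),1,cv2.LINE_8,4); return m>0
def fit_cyl(cam,mask,x,y,r,z0,h):
    def f(p):
        m=cyl_mask(cam,p[0],p[1],r,z0,h); return 1-(m&mask).sum()/(m|mask).sum()
    o=minimize(f,[x,y],method="Nelder-Mead",options=dict(initial_simplex=[[x-6,y-6],[x+6,y],[x,y+6]],xatol=.2,fatol=1e-4)); return o.x,1-o.fun
E
python3 - <<'E'
from h import *
c="wrist"
C=[pix2z(c,u,8) for u in [(305,101),(436,106),(423,215),(303,212)]]
for p in C: print(p.round(0))
print("edges",[np.linalg.norm(C[i]-C[(i+1)%4]).round(0) for i in range(4)],"ctr",np.mean(C,0).round(1))
for i,j in((0,1),(3,2),(3,0),(2,1)):
    d=C[j]-C[i]; print(np.degrees(np.arctan2(d[1],d[0])).round(1))
for t,r,x,y in (("wide_jar_centre",23,514,13),("slim_jar_centre",16,523,-82)):
    m=trace(c,t); print(t,[(round(k["conf"],2),int(k["mask"].sum())) for k in m]); print(fit_cyl(c,m[0]["mask"],x,y,r,8,52))
im=cv2.imread("pics/w1.png")
cv2.imwrite("pics/w1c.png",cv2.resize(im[85:230,290:450],None,fx=4,fy=4,interpolation=cv2.INTER_CUBIC))
E
```

```text
[477.  37.   8.]
[656.  54.   8.]
[ 673. -104.    8.]
[ 493. -122.    8.]
edges [np.float64(180.0), np.float64(159.0), np.float64(181.0), np.float64(160.0)] ctr [575.  -33.8   8. ]
5.4
5.6
95.6
96.2
wide_jar_centre [(0.86, 1128)]
(array([513.60503292,  11.33296132]), np.float64(0.9330024813895782))
slim_jar_centre [(0.97, 675)]Traceback (most recent call last):
  File "<stdin>", line 9, in <module>
  File "h.py", line 34, in fit_cyl
    o=minimize(f,[x,y],method="Nelder-Mead",options=dict(initial_simplex=[[x-6,y-6],[x+6,y],[x,y+6]],xatol=.2,fatol=1e-4)); return o.x,1-o.fun
    res = _minimize_neldermead(fun, x0, args, callback, bounds=bounds,
                               **options)
    fxc = func(xc)
    fx = function(np.copy(x), *(wrapper_args + args))
  File "h.py", line 33, in f
    m=cyl_mask(cam,p[0],p[1],r,z0,h); return 1-(m&mask).sum()/(m|mask).sum()
  File "h.py", line 29, in cyl_mask
    a=np.linspace(0,2*np.pi,40); pts=[proj(cam,[x+r*np.cos(t),y+r*np.sin(t),z]) for z in (z0,z0+h) for t in a]
                                      ~~~~^^^^^^^^^^^^^^^^^^^^^^^^^^^^^^^^^^^^^
  File "h.py", line 12, in proj
    c=get_calibration(cam);K=np.array(c["intrinsics"]);q=(np.array(c["world_to_cam"])@np.r_[p,1])[:3]
ValueError: time passes only in moves, steps and waits
```

```bash
python3 - <<'E'
s=open("h.py").read()
s=s.replace("from rig import *","from rig import *\nfrom rig import get_calibration as _gc\n_C={}\ndef get_calibration(c):\n    if c=='wrist':\n        k=float(sense_clock())\n    else: k=0\n    if (c,k) not in _C: _C[(c,k)]=_gc(c)\n    return _C[(c,k)]\n_clk=[0]\ndef sense_clock(): return _clk[0]\n_gf=grab_frame\ndef grab_frame(c):\n    _clk[0]+=1; get_calibration(c); return _gf(c)")
open("h.py","w").write(s)
E
python3 - <<'E'
from h import *
c="wrist"; im=grab_frame(c)
for t,r,x,y in (("wide_jar_centre",23,514,13),("slim_jar_centre",16,525,-86)):
    m=trace(c,t); print(t,[(round(k["conf"],2),int(k["mask"].sum())) for k in m]); print(fit_cyl(c,m[0]["mask"],x,y,r,8,52))
cv2.imwrite("pics/w1c.png",cv2.resize(im[85:230,290:450],None,fx=4,fy=4,interpolation=cv2.INTER_CUBIC))
for m in boxes_of("top","mat")[:0]: pass
ims=grab_frame("top"); ms=trace("top","mat")
for k in ms:
    cs,_=cv2.findContours(k["mask"].astype(np.uint8),0,1); b=cv2.boxPoints(cv2.minAreaRect(max(cs,key=len)))
    P=np.array([pix2z("top",q,3)[:2] for q in b]); print("mat",round(k["conf"],2),P.mean(0).round(0),(P[1]-P[0]).round(0),(P[2]-P[1]).round(0))
for k in trace("top","tray")[:2]:
    v,u=np.nonzero(k["mask"]); print("tray",k["conf"],pix2z("top",(u.mean(),v.mean()),6).round(1))
E
```

```text
wide_jar_centre [(0.83, 1155)]
(array([515.45601048,  14.15119135]), np.float64(0.9553349875930521))
slim_jar_centre [(0.73, 664)]
(array([525.23185605, -83.4415794 ]), np.float64(0.9470672389127325))
mat 0.95 [225. 359.] [212. -89.] [ -60. -134.]
mat 0.73 [487. 291.] [162. -17.] [ -12. -101.]
tray 0.58 [ 478.7 -280.     6. ]
```

View pics/w1c.png

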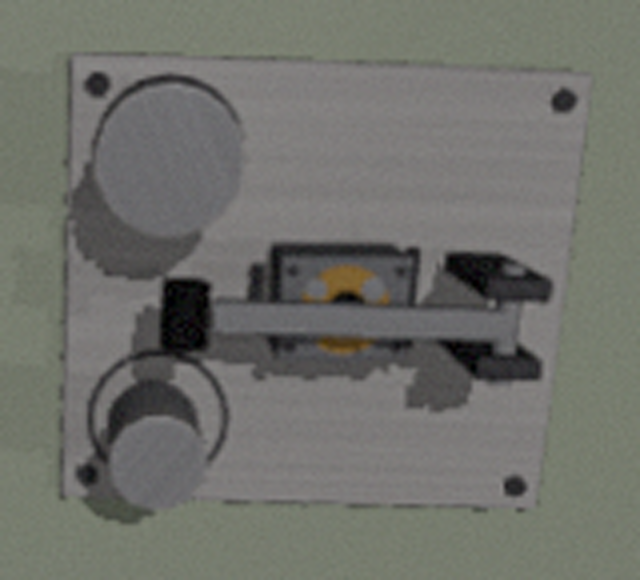

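The crop shows the wide jar in the upper ring and the slim jar in the lower one. The handle and arm lie over the brass-topped block, with the hinge ears on the right. Corner edges measure 180/160 mm, which matches the given plate. I'll pick up the wide jar with the jaws along the stand's x.

```bash
python3 - <<'E'
from h import *
e=plan([515,13,110],1.67,5,85)
e=plan([515,13,22],1.67,3,85,e); print(e)
print("lift/carry")
e=plan([515,13,120],1.67,2,30,e)
e=plan([531,286,120],1.67,6,30,e)
e=plan([531,286,20],1.67,3,30,e);print(e)
E
```

```text
[[85,[8,4,44],[0,0,0.3]],[85,[9,4,44],[0,0,0.3]],[85,[8,4,44],[0,0,0.3]],[85,[8,4,44],[0,0,0.3]],[85,[9,4,44],[0,0,0.3]]]
[[85,[0,0,29],[0,0,0]],[85,[0,0,30],[0,0,0]],[85,[0,0,29],[0,0,0]]]
(array([514.78430468,  13.44948778,  22.28506907]), np.float64(1.670200848706215))
lift/carry
[[30,[0,0,-49],[0,0,0]],[30,[0,0,-49],[0,0,0]]]
[[30,[45,7,0],[0,0,0]],[30,[45,7,0],[0,0,0]],[30,[45,8,0],[0,0,0]],[30,[45,7,0],[0,0,0]],[30,[45,7,0],[0,0,0]],[30,[45,7,0],[0,0,0]]]
[[30,[0,0,33],[0,0,0]],[30,[0,0,34],[0,0,0]],[30,[0,0,33],[0,0,0]]]
(array([530.77699063, 286.38397442,  20.28506907]), np.float64(1.670200848706215))
```

Request:
servo_tool(
  rows=[
    [85,[8,4,44],[0,0,0.3]],
    [85,[9,4,44],[0,0,0.3]],
    [85,[8,4,44],[0,0,0.3]],
    [85,[8,4,44],[0,0,0.3]],
    [85,[9,4,44],[0,0,0.3]],
    [85,[0,0,0],[0,0,0]],
    [85,[0,0,20],[0,0,0]],
    [85,[0,0,20],[0,0,0]],
  ],
)

```text
clock: 4.42
eef_pos: [516.3, 13.3, 72.0]
tcp_rot: [3.139, 0.0, 1.671]
contact_force: [-1.2, 0.2, -0.1]
opening: 0.997
```

```bash
python3 - <<'E'
from h import *
s=sense();print(s["clock"],s["eef_pos"].round(1),s["tcp_rot"].round(3),s["contact_force"].round(1))
c="wrist"; im=grab_frame(c)
for t,r,x,y in (("wide_jar_centre",23,514,13),("slim_jar_centre",16,525,-86)):
    for m in trace(c,t)[:1]: print(t,round(m["conf"],2),fit_cyl(c,m["mask"],x,y,r,8,52))
E
```

```text
4.425 [516.3  13.3  72. ] [3.139 0.    1.671] [-1.2  0.2 -0.1]
wide_jar_centre 0.88 (array([515.76301849,  14.37876165]), np.float64(0.9807563811305626))
slim_jar_centre 0.73 (array([525.23383623, -84.93626345]), np.float64(0.4326704545454545))
```

Request:
servo_tool(
  rows=[
    [85,[1,0,16],[0,0,0]],
    [85,[0,0,16],[0,0,0]],
    [85,[0,0,16],[0,0,0]],
    [85,[0,0,0],[0,0,0]],
    [30,[0,0,0],[0,0,0]],
    [30,[0,0,0],[0,0,0]],
    [30,[0,0,0],[0,0,0]],
    [30,[0,0,0],[0,0,0]],
  ],
  force=40,
)

```text
clock: 5.58
eef_pos: [515.1, 14.6, 22.9]
tcp_rot: [3.141, 0.0, 1.67]
contact_force: [-0.6, 0.4, 6.4]
opening: 0.529
```

Request:
servo_tool(
  rows=[
    [30,[0,0,0],[0,0,0]],
    [30,[0,0,0],[0,0,0]],
    [30,[0,0,0],[0,0,0]],
    [30,[0,0,0],[0,0,0]],
  ],
)

```text
clock: 6.08
eef_pos: [515.1, 14.6, 22.9]
tcp_rot: [3.141, 0.0, 1.67]
contact_force: [-1.7, 0.5, 6.4]
opening: 0.53
```

Request:
servo_tool(
  rows=[
    [30,[0,0,-15],[0,0,0]],
    [30,[0,0,-40],[0,0,0]],
    [30,[0,0,-42],[0,0,0]],
    [30,[20,4,0],[0,0,0]],
    [30,[45,7,0],[0,0,0]],
    [30,[45,8,0],[0,0,0]],
    [30,[45,7,0],[0,0,0]],
    [30,[45,7,0],[0,0,0]],
  ],
)

```text
clock: 7.08
eef_pos: [527.6, 218.3, 120.2]
tcp_rot: [3.141, -0.0, 1.67]
contact_force: [0.7, -0.4, -1.3]
opening: 0.528
```

Request:
servo_tool(
  rows=[
    [30,[45,7,0],[0,0,0]],
    [30,[24,4,0],[0,0,0]],
    [30,[0,0,0],[0,0,0]],
    [30,[0,0,0],[0,0,0]],
  ],
)

```text
clock: 7.58
eef_pos: [531.4, 285.5, 119.3]
tcp_rot: [-3.141, 0.001, 1.67]
contact_force: [-0.1, -0.3, -1.2]
opening: 0.526
```

```bash
python3 - <<'E'
from h import *
s=sense();print(s["clock"],s["eef_pos"].round(1),s["tcp_rot"].round(3),s["contact_force"].round(1),s["opening"])
im=grab_frame("side"); im2=grab_frame("top"); w=grab_frame("wrist")
cv2.imwrite("pics/c2.png",np.hstack([im[100:340,180:420],cv2.resize(im2[120:240,220:340],None,fx=2,fy=2),cv2.resize(w,(384,240))])[:,:800])
e=plan([531,286,22],1.67,4,30)
for k in trace("top","tray")[:2]:
    v,u=np.nonzero(k["mask"]); print("tray",k["conf"],pix2z("top",(u.mean(),v.mean()),6).round(1))
    print(np.linalg.norm(pix2z("top",(u.min(),v.mean()),6)-pix2z("top",(u.max(),v.mean()),6)))
E
```

```text
7.575 [531.4 285.5 119.3] [-3.141e+00  1.000e-03  1.670e+00] [-0.1 -0.3 -1.2] 0.5261278195205129
[[30,[0,0,24],[0,0,-0]],[30,[0,0,25],[0,0,-0]],[30,[1,0,24],[0,0,-0]],[30,[0,-1,24],[0,0,-0]]]
tray 0.85 [ 456.1 -305.5    6. ]
123.89924444095031
```

View pics/c2.png

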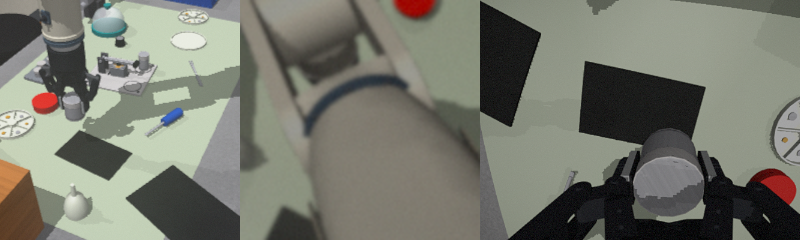

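The wrist view shows the jar upright in the jaws with the mat beyond it. I'll check the mat corners numerically from this view.

```bash
python3 - <<'E'
from h import *
grab_frame("wrist"); 
for k in trace("wrist","mat")[:2]:
    cs,_=cv2.findContours(k["mask"].astype(np.uint8),0,1); cc=max(cs,key=len); a=cv2.approxPolyDP(cc,6,True)[:,0]
    print(k["conf"],[(tuple(map(int,q)),pix2z("wrist",q,3)[:2].round(0).tolist()) for q in a])
grab_frame("side")
for k in trace("side","mat")[:3]:
    cs,_=cv2.findContours(k["mask"].astype(np.uint8),0,1); cc=max(cs,key=len); a=cv2.approxPolyDP(cc,6,True)[:,0]
    print(k["conf"],[(tuple(map(int,q)),pix2z("side",q,3)[:2].round(0).tolist()) for q in a])
E
```

```text
0.69 [((174, 103), [417.0, 349.0]), ((166, 220), [408.0, 251.0]), ((264, 240), [492.0, 241.0]), ((303, 213), [524.0, 269.0]), ((334, 216), [550.0, 269.0]), ((353, 229), [567.0, 259.0]), ((373, 144), [573.0, 332.0])]
0.57 [((0, 1), [278.0, 416.0]), ((0, 185), [256.0, 268.0]), ((51, 211), [303.0, 249.0]), ((101, 56), [361.0, 379.0])]
0.78 [((236, 253), [571.0, 327.0]), ((286, 279), [423.0, 350.0]), ((310, 255), [405.0, 261.0]), ((263, 231), [551.0, 233.0])]
0.73 [((352, 265), [303.0, 250.0]), ((308, 299), [353.0, 380.0]), ((389, 372), [147.0, 468.0]), ((434, 327), [94.0, 339.0])]
0.62 [((210, 385), [430.0, 624.0]), ((223, 399), [394.0, 635.0]), ((313, 399), [252.0, 570.0]), ((250, 348), [404.0, 531.0])]
```

Mat centre (490,291) is confirmed, so I'll lower the jar.

Request:
servo_tool(
  rows=[
    [30,[0,0,30],[0,0,0]],
    [30,[0,0,30],[0,0,0]],
    [30,[0,0,25],[0,0,0]],
    [30,[0,0,10],[0,0,0]],
    [30,[0,0,5],[0,0,0]],
    [30,[0,0,0],[0,0,0]],
  ],
)

```text
clock: 8.72
eef_pos: [532.1, 286.8, 19.7]
tcp_rot: [3.141, -0.0, 1.67]
contact_force: [0.2, -0.8, -1.5]
opening: 0.523
```

Request:
servo_tool(
  rows=[
    [30,[0,0,1],[0,0,0]],
    [30,[0,0,1],[0,0,0]],
    [30,[0,0,0],[0,0,0]],
    [65,[0,0,0],[0,0,0]],
    [65,[0,0,0],[0,0,0]],
    [65,[0,0,0],[0,0,0]],
    [65,[0,0,-20],[0,0,0]],
    [65,[0,0,-40],[0,0,0]],
  ],
)

```text
clock: 9.72
eef_pos: [530.8, 286.1, 77.6]
tcp_rot: [-3.139, 0.001, 1.67]
contact_force: [0.5, -0.5, 0.6]
opening: 0.76
```

```bash
python3 - <<'E'
from h import *
s=sense();print(s["clock"],s["eef_pos"].round(1),s["contact_force"].round(1),s["opening"])
grab_frame("wrist")
for m in trace("wrist","wide_jar_centre")[:1]: print(m["conf"],fit_cyl("wrist",m["mask"],532,287,23,3,52))
e=plan([525,-84.5,120],1.67,10,85)
E
```

```text
9.725 [530.8 286.1  77.6] [ 0.5 -0.5  0.6] 0.7600810125749592
0.63 (array([531.93508974, 286.63119581]), np.float64(0.9761440360090022))
[[85,[-37,-5,-4],[0,0,0]],[85,[-37,-4,-4],[0,0,0]],[85,[-37,-5,-3],[0,0,0]],[85,[-37,-5,-4],[0,0,0]],[85,[-37,-4,-4],[0,0,0]],[85,[-37,-5,-4],[0,0,0]],[85,[-37,-5,-3],[0,0,0]],[85,[-37,-4,-4],[0,0,0]]]
[[85,[-37,-5,-4],[0,0,0]],[85,[-37,-4,-4],[0,0,0]]]
```

Jar upright on the mat. Next, the slim jar.

Request:
servo_tool(
  rows=[
    [65,[0,0,-42],[0,0,0]],
    [85,[-45,-5,0],[0,0,0]],
    [85,[-45,-6,0],[0,0,0]],
    [85,[-45,-5,0],[0,0,0]],
    [85,[-45,-6,0],[0,0,0]],
    [85,[-45,-6,0],[0,0,0]],
    [85,[-45,-6,0],[0,0,0]],
    [85,[-45,-6,0],[0,0,0]],
  ],
)

```text
clock: 10.82
eef_pos: [523.2, -32.3, 120.0]
tcp_rot: [3.141, 0.0, 1.67]
contact_force: [0.4, -0.7, 0.4]
opening: 0.996
```

Request:
servo_tool(
  rows=[
    [85,[-45,-6,0],[0,0,0]],
    [85,[-10,1,0],[0,0,0]],
    [85,[0,0,30],[0,0,0]],
    [85,[0,0,0],[0,0,0]],
    [85,[0,0,0],[0,0,0]],
  ],
)

```text
clock: 11.45
eef_pos: [524.0, -85.5, 89.9]
tcp_rot: [3.141, -0.0, 1.671]
contact_force: [0.2, -0.4, -0.8]
opening: 0.991
```

```bash
python3 - <<'E'
from h import *
s=sense();print(s["clock"],s["eef_pos"].round(1),s["tcp_rot"].round(3),s["contact_force"].round(1),s["opening"])
c="wrist";grab_frame(c)
for m in trace(c,"slim_jar_centre")[:2]:
    f=fit_cyl(c,m["mask"],525,-84,16,8,52);print(m["conf"],f)
    print(Rn.from_euler("xyz",s["tcp_rot"]).as_matrix().T@(np.r_[f[0],23]-s["eef_pos"]))
E
```

```text
11.45 [524.  -85.5  89.9] [ 3.141 -0.     1.671] [ 0.2 -0.4 -0.8] 0.9914363440679768
```

```bash
python3 - <<'E'
from h import *
c="wrist";im=grab_frame(c)
for t in ("slim_jar_centre","wide_jar_centre"):
  for m in trace(c,t)[:2]: print(t,m["conf"],fit_cyl(c,m["mask"],525,-84,16,8,52))
g=im.copy(); cv2.drawContours(g,cv2.findContours(cyl_mask(c,525,-85,16,8,52).astype(np.uint8),0,1)[0],-1,(0,0,255),1)
cv2.imwrite("pics/w3.png",g[100:])
E
```

```text
slim_jar_centre 0.93 (array([525.5396191 , -82.75204472]), np.float64(0.9491623339110341))
```

View pics/w3.png

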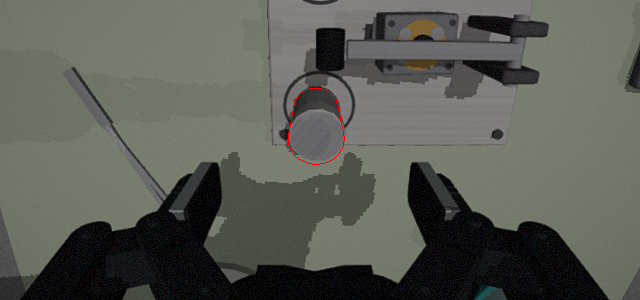

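The overlay matches the jar at image (317,125) to within about 2 mm. The jar is at (525.5,-83).

Request:
servo_tool(
  rows=[
    [85,[2,2,17],[0,0,0]],
    [85,[0,0,17],[0,0,0]],
    [85,[0,0,17],[0,0,0]],
    [85,[0,0,16],[0,0,0]],
    [85,[0,0,0],[0,0,0]],
    [20,[0,0,0],[0,0,0]],
    [20,[0,0,0],[0,0,0]],
    [20,[0,0,0],[0,0,0]],
  ],
  force=35,
)

```text
clock: 12.7
eef_pos: [525.9, -83.9, 22.8]
tcp_rot: [3.141, 0.0, 1.67]
contact_force: [-1.1, -0.2, 4.9]
opening: 0.371
```

Request:
servo_tool(
  rows=[
    [20,[0,0,0],[0,0,0]],
    [20,[0,0,0],[0,0,0]],
    [20,[0,0,0],[0,0,0]],
    [20,[0,0,0],[0,0,0]],
  ],
)

```text
clock: 13.2
eef_pos: [525.9, -83.9, 22.9]
tcp_rot: [3.141, 0.0, 1.67]
contact_force: [-1.6, -0.0, 7.1]
opening: 0.366
```

```bash
python3 - <<'E'
from h import *
s=sense();print(s["clock"],s["eef_pos"].round(1),s["tcp_rot"].round(3),s["contact_force"].round(1),s["opening"])
e=plan([525,-83,120],1.67,3,20)
e=plan([445,296,120],1.67,8,20,e)
E
```

```text
13.2 [525.9 -83.9  22.9] [3.141 0.    1.67 ] [-1.6 -0.   7.1] 0.36621278801841883
[[20,[0,0,-32],[0,0,0]],[20,[1,-1,-33],[0,0,0]],[20,[0,0,-32],[0,0,0]]]
[[20,[48,-5,0],[0,0,0]],[20,[48,-5,0],[0,0,0]],[20,[48,-6,0],[0,0,0]],[20,[49,-5,0],[0,0,0]],[20,[48,-5,0],[0,0,0]],[20,[48,-5,0],[0,0,0]],[20,[48,-5,0],[0,0,0]],[20,[48,-6,0],[0,0,0]]]
```

Request:
servo_tool(
  rows=[
    [20,[0,0,-15],[0,0,0]],
    [20,[0,0,-40],[0,0,0]],
    [20,[0,0,-42],[0,0,0]],
    [20,[24,-2,0],[0,0,0]],
    [20,[48,-5,0],[0,0,0]],
    [20,[48,-5,0],[0,0,0]],
    [20,[48,-6,0],[0,0,0]],
    [20,[49,-5,0],[0,0,0]],
  ],
)

```text
clock: 14.2
eef_pos: [480.7, 131.2, 120.2]
tcp_rot: [3.141, -0.0, 1.67]
contact_force: [0.4, 1.5, -1.5]
opening: 0.367
```

Request:
servo_tool(
  rows=[
    [20,[48,-5,0],[0,0,0]],
    [20,[48,-5,0],[0,0,0]],
    [20,[48,-5,0],[0,0,0]],
    [20,[24,-4,0],[0,0,0]],
    [20,[0,0,30],[0,0,0]],
    [20,[0,0,30],[0,0,0]],
    [20,[0,0,20],[0,0,0]],
    [20,[0,0,0],[0,0,0]],
  ],
)

```text
clock: 15.2
eef_pos: [444.6, 294.5, 38.7]
tcp_rot: [-3.139, 0.001, 1.67]
contact_force: [0.7, -0.1, -1.8]
opening: 0.367
```

Request:
servo_tool(
  rows=[
    [20,[0,0,13],[0,0,0]],
    [20,[0,0,6],[0,0,0]],
    [20,[0,0,1],[0,0,0]],
    [20,[0,0,0],[0,0,0]],
    [55,[0,0,0],[0,0,0]],
    [55,[0,0,0],[0,0,0]],
    [55,[0,0,0],[0,0,0]],
    [55,[0,0,-20],[0,0,0]],
  ],
)

```text
clock: 16.2
eef_pos: [444.5, 294.5, 38.5]
tcp_rot: [-3.139, 0.001, 1.67]
contact_force: [0.4, -0.3, -0.1]
opening: 0.646
```

Request:
servo_tool(
  rows=[
    [55,[0,0,-50],[0,0,0]],
    [55,[0,0,-50],[0,0,0]],
  ],
)

```text
clock: 16.45
eef_pos: [445.1, 294.8, 140.4]
tcp_rot: [-3.141, 0.0, 1.67]
contact_force: [0.9, 1.3, -0.4]
opening: 0.644
```

```bash
python3 - <<'E'
from h import *
s=sense();print(s["clock"],s["eef_pos"].round(1),s["contact_force"].round(1),s["opening"])
w=grab_frame("wrist")
for t,r,x,y in (("wide_jar_centre",23,532,286),("slim_jar_centre",16,445,294)):
    for m in trace("wrist",t)[:1]: print(t,round(m["conf"],2),fit_cyl("wrist",m["mask"],x,y,r,3,52))
cv2.imwrite("pics/w4.png",w)
y=np.radians(5.7);print(575-50*np.cos(y),-34-50*np.sin(y))
e=plan([525,-39,150],0.10,12,60)
E
```

```text
16.45 [445.1 294.8 140.4] [ 0.9  1.3 -0.4] 0.6437061337442573
wide_jar_centre 0.97 (array([531.91629773, 286.40880781]), np.float64(0.9797214756902027))
slim_jar_centre 0.77 (array([445.49278688, 296.55789042]), np.float64(0.9433688286544046))
525.2472215019387 -38.96598748718195
[[60,[-28,4,-1],[0,0,7.5]],[60,[-28,7,0],[0,0,7.5]],[60,[-27,11,-1],[0,0,7.5]],[60,[-25,14,-1],[0,0,7.5]],[60,[-22,18,0],[0,0,7.5]],[60,[-21,20,-1],[0,0,7.5]],[60,[-17,23,-1],[0,0,7.5]],[60,[-15,24,0],[0,0,7.5]]]
[[60,[-11,27,-1],[0,0,7.5]],[60,[-7,27,-1],[0,0,7.5]],[60,[-4,29,0],[0,0,7.5]],[60,[0,29,-1],[0,0,7.5]]]
```

View pics/w4.png

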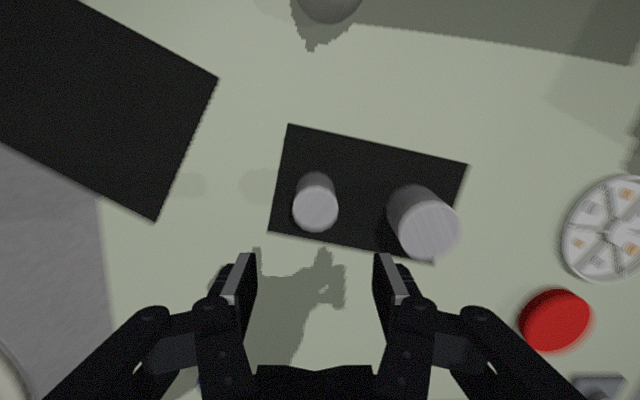

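Both jars stand upright on the mat: slim at (315,205), wide at (420,230). Next, the handle.

Request:
servo_tool(
  rows=[
    [60,[-28,4,-1],[0,0,7.5]],
    [60,[-28,7,0],[0,0,7.5]],
    [60,[-27,11,-1],[0,0,7.5]],
    [60,[-25,14,-1],[0,0,7.5]],
    [60,[-22,18,0],[0,0,7.5]],
    [60,[-21,20,-1],[0,0,7.5]],
    [60,[-17,23,-1],[0,0,7.5]],
    [60,[-15,24,0],[0,0,7.5]],
  ],
)

```text
clock: 17.6
eef_pos: [496.2, 70.6, 143.0]
tcp_rot: [-3.141, 0.002, 0.619]
contact_force: [0.1, 1.1, -0.1]
opening: 0.699
```

Request:
servo_tool(
  rows=[
    [60,[-11,27,-1],[0,0,7.5]],
    [60,[-7,27,-1],[0,0,7.5]],
    [60,[-4,29,0],[0,0,7.5]],
    [60,[0,29,-1],[0,0,7.5]],
    [60,[0,0,0],[0,0,0]],
    [60,[0,0,0],[0,0,0]],
  ],
)

```text
clock: 18.35
eef_pos: [522.6, -40.2, 146.3]
tcp_rot: [-3.141, 0.002, 0.101]
contact_force: [0.3, 0.5, -1.1]
opening: 0.7
```

```bash
python3 - <<'E'
from h import *
s=sense();print(s["clock"],s["eef_pos"].round(1),s["tcp_rot"].round(3),s["contact_force"].round(1),s["opening"])
w=grab_frame("wrist"); cv2.imwrite("pics/w5.png",w)
for t in ("clamp_handle","block_centre","stand"):
    for r in boxes_of("wrist",t)[:2]: print(t,round(r["conf"],2),toworld("wrist",r["centre"]).round(0))
for m in trace("wrist","clamp_handle")[:1]:
    v,u=np.nonzero(m["mask"]&(w.max(2)<70)); print("dark",len(u),u.mean(),v.mean(),pix2z("wrist",(u.mean(),v.mean()),54))
cs=[np.array(q) for q in ()]
E
```

```text
18.35 [522.6 -40.2 146.3] [-3.141e+00  2.000e-03  1.010e-01] [ 0.3  0.5 -1.1] 0.6996675946136919
clamp_handle 0.68 [575. -32.  56.]
block_centre 0.88 [583. -26.  41.]
stand 0.62 [590. -29.   8.]
dark 640 307.625 191.075 [531.86276813 -33.81162937  54.        ]
```

View pics/w5.png

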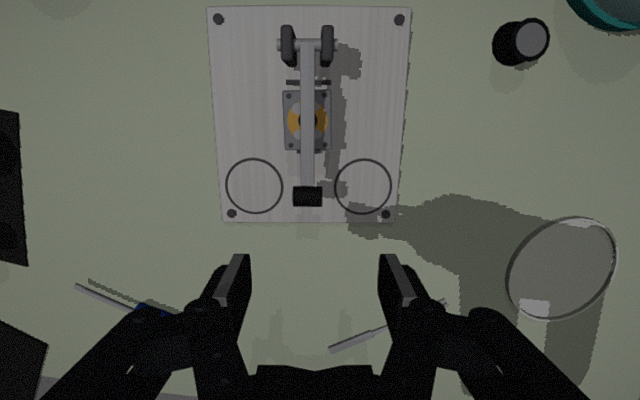

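The handle is at (307,196), the empty rings at (254,186) and (363,186), and the ears at the top. Now computing positions.

```bash
python3 - <<'E'
from h import *
grab_frame("wrist"); P=lambda u,z:pix2z("wrist",u,z)
C=[P(q,8) for q in [(207,7),(411,9),(397,223),(222,223)]]
print(np.round(C,0)[:,:2],np.mean(C,0).round(1),[np.linalg.norm(C[i]-C[(i+1)%4]).round(0) for i in range(4)])
print("rings",P((254,186),8).round(1),P((363,186),8).round(1))
print("handle top",P((307.5,194),58).round(1), "hinge",P((308,45),52).round(1),"block",P((307,121),38).round(1))
E
```

```text
[[ 659.   58.]
 [ 673.  -99.]
 [ 497. -119.]
 [ 480.   42.]] [577.3 -29.6   8. ] [np.float64(158.0), np.float64(178.0), np.float64(161.0), np.float64(180.0)]
rings [518.6  13.8   8. ] [528.4 -82.3   8. ]
handle top [531.3 -33.6  58. ] hinge [632.8 -24.1  52. ] block [581.9 -28.   38. ]
```

Request:
servo_tool(
  rows=[
    [60,[3,-3,20],[0,0,0]],
    [60,[3,-2,30],[0,0,0]],
    [60,[0,0,30],[0,0,0]],
    [60,[0,0,22],[0,0,0]],
    [60,[0,0,10],[0,0,0]],
    [60,[0,0,0],[0,0,0]],
  ],
)

```text
clock: 19.4
eef_pos: [528.6, -34.8, 35.0]
tcp_rot: [-3.141, 0.001, 0.1]
contact_force: [-0.0, 0.3, 0.2]
opening: 0.707
```

Request:
servo_tool(
  rows=[
    [10,[0,0,0],[0,0,0]],
    [10,[0,0,0],[0,0,0]],
    [10,[0,0,0],[0,0,0]],
    [10,[0,0,0],[0,0,0]],
    [10,[0,0,0],[0,0,0]],
  ],
  force=25,
)

```text
clock: 20.02
eef_pos: [529.4, -34.4, 36.2]
tcp_rot: [-3.141, -0.001, 0.099]
contact_force: [-1.0, 4.4, 4.2]
opening: 0.249
```

Request:
servo_tool(
  rows=[
    [10,[1,0,-13],[0,0,0]],
    [10,[2,0,-12],[0,0,0]],
    [10,[4,0,-12],[0,0,0]],
    [10,[5,0,-12],[0,0,0]],
    [10,[6,0,-10],[0,0,0]],
    [10,[8,0,-10],[0,0,0]],
    [10,[9,0,-9],[0,0,0]],
    [10,[10,0,-8],[0,0,0]],
  ],
)

```text
clock: 21.02
eef_pos: [573.1, -30.2, 121.6]
tcp_rot: [-3.141, 0.002, 0.099]
contact_force: [-1.7, 5.0, -4.2]
opening: 0.251
```

```bash
python3 - <<'E'
from h import *
s=sense();print(s["clock"],s["eef_pos"].round(1),s["contact_force"].round(1),s["opening"])
w=grab_frame("side"); cv2.imwrite("pics/s6.png",cv2.resize(w[90:220,230:390],None,fx=4,fy=4))
E
```

```text
21.025 [573.1 -30.2 121.6] [-1.7  5.  -4.2] 0.25071229362989994
```

View pics/s6.png

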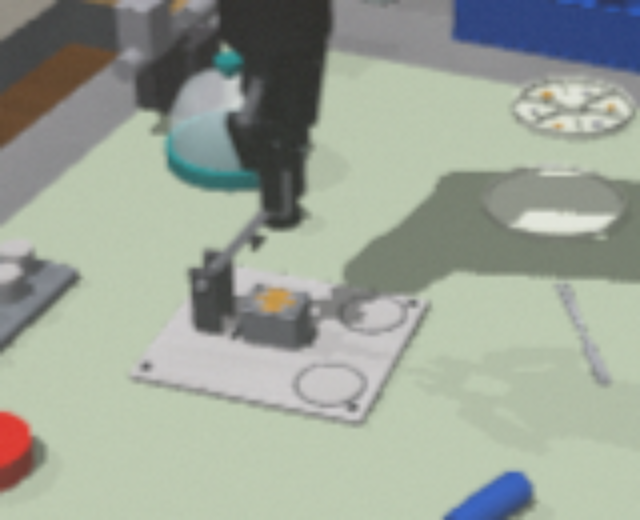

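The arm is lifting with the gripper (handle at about (270,215)) and the block is free beneath it. I'll continue the arc.

Request:
servo_tool(
  rows=[
    [10,[11,0,-7],[0,0,0]],
    [10,[11,0,-5],[0,0,0]],
    [10,[12,0,-4],[0,0,0]],
    [10,[12,0,-2],[0,0,0]],
    [10,[13,0,-1],[0,0,0]],
    [10,[13,0,1],[0,0,0]],
    [10,[12,0,2],[0,0,0]],
    [10,[12,0,3],[0,0,0]],
  ],
)

```text
clock: 22.08
eef_pos: [670.5, -20.8, 134.8]
tcp_rot: [3.142, -0.001, 0.1]
contact_force: [-2.0, 4.2, 1.6]
opening: 0.249
```

Request:
servo_tool(
  rows=[
    [10,[4,0,2],[0,0,0]],
    [10,[0,0,0],[0,0,0]],
    [40,[0,0,0],[0,0,0]],
    [40,[0,0,0],[0,0,0]],
    [40,[0,0,0],[0,0,0]],
    [40,[0,0,0],[0,0,0]],
    [40,[0,0,-30],[0,0,0]],
    [40,[0,0,-50],[0,0,0]],
  ],
)

```text
clock: 23.08
eef_pos: [671.8, -20.6, 211.2]
tcp_rot: [-3.141, 0.004, 0.1]
contact_force: [0.4, -0.7, 0.4]
opening: 0.469
```

```bash
python3 - <<'E'
from h import *
s=sense();print(s["clock"],s["eef_pos"].round(1),s["contact_force"].round(1),s["opening"])
print(plan([515,-36,225],0.10,5,70))
E
```

```text
23.075 [671.8 -20.6 211.2] [ 0.4 -0.7  0.4] 0.46861249051951426
[[70,[-32,0,-3],[0,0,-0]],[70,[-31,0,-3],[0,0,-0]],[70,[-32,0,-2],[0,0,-0]],[70,[-31,0,-3],[0,0,-0]],[70,[-32,0,-3],[0,0,-0]]]
(array([514.56680766, -36.32531021, 225.15039265]), np.float64(0.09955306676688735))
```

Request:
servo_tool(
  rows=[
    [70,[-32,0,-3],[0,0,0]],
    [70,[-31,0,-3],[0,0,0]],
    [70,[-32,0,-2],[0,0,0]],
    [70,[-31,0,-3],[0,0,0]],
    [70,[-32,0,20],[0,0,0]],
    [70,[0,0,20],[0,0,0]],
    [70,[0,0,0],[0,0,0]],
  ],
)

```text
clock: 23.95
eef_pos: [514.9, -36.3, 182.5]
tcp_rot: [-3.141, 0.002, 0.099]
contact_force: [0.4, 0.3, 0.3]
opening: 0.821
```

```bash
python3 - <<'E'
from h import *
s=sense();print(s["clock"],s["eef_pos"].round(1),s["tcp_rot"].round(3),s["opening"])
w=grab_frame("wrist"); cv2.imwrite("pics/w7.png",w)
for m in trace("wrist","block_centre")[:1]:
    cs,_=cv2.findContours(m["mask"].astype(np.uint8),0,1); b=cv2.minAreaRect(max(cs,key=len)); print(m["conf"],b,pix2z("wrist",b[0],36).round(1))
E
```

```text
23.95 [514.9 -36.3 182.5] [-3.141e+00  2.000e-03  9.900e-02] 0.8214846641877585
0.75 ((313.2917785644531, 106.87808990478516), (55.0733528137207, 43.081573486328125), 87.87889862060547) [582.5 -28.2  36. ]
```

View pics/w7.png

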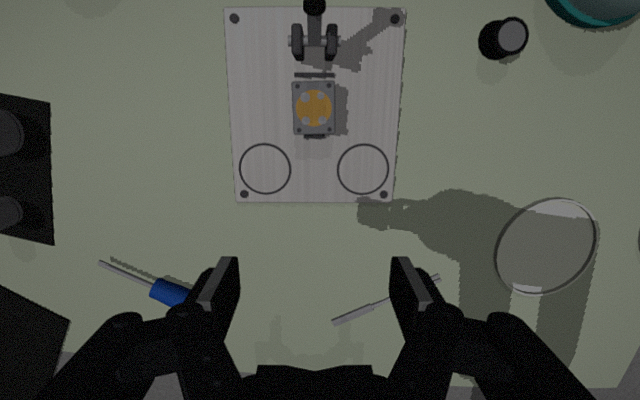

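The clamp is open: the handle is at (314,5), past the ears. The block is at (313,107), square to the stand. With yaw 0.1 the wrist camera would sit near the open handle, so I'll turn half round first.

```bash
python3 - <<'E'
from h import *
e=plan([535,-34,160],1.67,9,70)
e=plan([580,-28.5,100],3.24,9,70,e); print(e)
E
```

```text
[[70,[2,0,3],[0,0,-10]],[70,[2,0,2],[0,0,-10]],[70,[2,1,3],[0,0,-10]],[70,[2,1,3],[0,0,-10]],[70,[2,1,2],[0,0,-10]],[70,[1,2,3],[0,0,-10]],[70,[1,1,3],[0,0,-10]],[70,[1,2,2],[0,0,-10]]]
[[70,[0,2,3],[0,0,-10]]]
[[70,[0,5,7],[0,0,-10]],[70,[-1,5,6],[0,0,-10]],[70,[-1,5,7],[0,0,-10]],[70,[-3,4,7],[0,0,-10]],[70,[-3,4,6],[0,0,-10]],[70,[-4,4,7],[0,0,-10]],[70,[-4,2,7],[0,0,-10]],[70,[-5,2,6],[0,0,-10]]]
[[70,[-5,1,7],[0,0,-10]]]
(array([580.0337815 , -28.64356023,  99.83664079]), np.float64(3.2412218607238428))
```

Request:
servo_tool(
  rows=[
    [70,[2,0,3],[0,0,-10]],
    [70,[2,0,2],[0,0,-10]],
    [70,[2,1,3],[0,0,-10]],
    [70,[2,1,3],[0,0,-10]],
    [70,[2,1,2],[0,0,-10]],
    [70,[1,2,3],[0,0,-10]],
    [70,[1,1,3],[0,0,-10]],
    [70,[1,2,2],[0,0,-10]],
  ],
)

```text
clock: 25.05
eef_pos: [533.2, -33.8, 163.1]
tcp_rot: [3.14, 0.0, 1.502]
contact_force: [-0.4, -0.4, -0.0]
opening: 0.819
```

Request:
servo_tool(
  rows=[
    [70,[0,2,3],[0,0,-10]],
    [70,[0,5,7],[0,0,-10]],
    [70,[-1,5,6],[0,0,-10]],
    [70,[-1,5,7],[0,0,-10]],
    [70,[-3,4,7],[0,0,-10]],
    [70,[-3,4,6],[0,0,-10]],
    [70,[-4,4,7],[0,0,-10]],
    [70,[-4,2,7],[0,0,-10]],
  ],
)

```text
clock: 26.05
eef_pos: [570.5, -29.9, 113.0]
tcp_rot: [3.141, 0.002, 2.898]
contact_force: [0.4, 0.4, 0.5]
opening: 0.817
```

Request:
servo_tool(
  rows=[
    [70,[-5,2,6],[0,0,-10]],
    [70,[-5,1,7],[0,0,-10]],
    [70,[0,0,0],[0,0,0]],
  ],
)

```text
clock: 26.42
eef_pos: [580.4, -28.5, 99.6]
tcp_rot: [-3.141, 0.001, -3.043]
contact_force: [-0.9, -0.5, -0.6]
opening: 0.821
```

```bash
python3 - <<'E'
from h import *
s=sense();print(s["clock"],s["eef_pos"].round(1),s["tcp_rot"].round(3),s["opening"],s["qpos"].round(2))
w=grab_frame("wrist")
for m in trace("wrist","block_centre")[:1]:
    cs,_=cv2.findContours(m["mask"].astype(np.uint8),0,1); cc=max(cs,key=len); b=cv2.minAreaRect(cc); print(m["conf"],b,pix2z("wrist",b[0],33).round(1)); cv2.drawContours(w,[cc],-1,(0,0,255),1)
for r in boxes_of("wrist","block_centre")[:1]: print(toworld("wrist",r["centre"]))
cv2.circle(w,tuple(int(a) for a in proj("wrist",[580,-28.5,38])),3,(0,255,0),-1)
cv2.imwrite("pics/w8.png",w)
E
```

```text
26.425 [580.4 -28.5  99.6] [-3.141e+00  1.000e-03 -3.043e+00] 0.8211306647937423 [-0.05  0.44  1.84 -0.    0.86 -1.72]
0.64 ((313.5, 214.5), (71.0, 53.0), 90.0) [578.5 -28.7  33. ]
[575.40118963 -26.03579219  42.03299463]
```

View pics/w8.png

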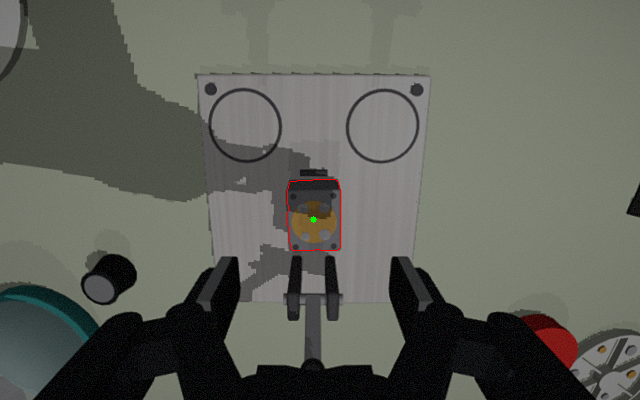

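The projected block centre (green, (313,219)) sits on the block's top centre. Descending to grip.

Request:
servo_tool(
  rows=[
    [70,[0,0,25],[0,0,0]],
    [70,[0,0,25],[0,0,0]],
    [70,[0,0,22],[0,0,0]],
    [70,[0,0,14],[0,0,0]],
    [70,[0,0,0],[0,0,0]],
    [24,[0,0,0],[0,0,0]],
    [24,[0,0,0],[0,0,0]],
    [24,[0,0,0],[0,0,0]],
  ],
  force=40,
)

```text
clock: 27.58
eef_pos: [580.3, -28.6, 14.4]
tcp_rot: [-3.141, 0.002, -3.042]
contact_force: [-2.1, -0.1, 6.2]
opening: 0.414
```

Request:
servo_tool(
  rows=[
    [24,[0,0,0],[0,0,0]],
    [24,[0,0,0],[0,0,0]],
    [24,[0,0,0],[0,0,0]],
  ],
)

```text
clock: 27.95
eef_pos: [580.3, -28.6, 14.4]
tcp_rot: [-3.141, 0.002, -3.042]
contact_force: [-0.9, -0.6, 6.2]
opening: 0.413
```

```bash
python3 - <<'E'
from h import *
s=sense();print(s["clock"],s["eef_pos"].round(1),s["tcp_rot"].round(3),s["opening"])
p=s["eef_pos"].copy();y=s["tcp_rot"][2]
e=plan([p[0],p[1],110],y,3,24,(p,y)); e=plan([456,-305,110],y,8,24,e)
E
```

```text
27.95 [580.3 -28.6  14.4] [-3.141e+00  2.000e-03 -3.042e+00] 0.4127345973310904
[[24,[0,0,-32],[0,0,-0]],[24,[0,0,-32],[0,0,-0]],[24,[0,0,-32],[0,0,-0]]]
[[24,[19,-33,0],[0,0,-0]],[24,[19,-33,0],[0,0,-0]],[24,[19,-33,0],[0,0,-0]],[24,[19,-32,0],[0,0,-0]],[24,[18,-33,0],[0,0,-0]],[24,[19,-33,0],[0,0,-0]],[24,[19,-33,0],[0,0,-0]],[24,[19,-33,0],[0,0,-0]]]
```

Request:
servo_tool(
  rows=[
    [24,[0,0,-12],[0,0,0]],
    [24,[0,0,-40],[0,0,0]],
    [24,[0,0,-44],[0,0,0]],
    [24,[10,-16,0],[0,0,0]],
    [24,[19,-33,0],[0,0,0]],
    [24,[19,-33,0],[0,0,0]],
    [24,[19,-33,0],[0,0,0]],
    [24,[19,-33,0],[0,0,0]],
  ],
)

```text
clock: 28.95
eef_pos: [506.9, -185.6, 108.6]
tcp_rot: [3.141, -0.001, -3.042]
contact_force: [0.2, -0.5, -1.6]
opening: 0.409
```

Request:
servo_tool(
  rows=[
    [24,[19,-33,0],[0,0,0]],
    [24,[19,-33,0],[0,0,0]],
    [24,[18,-33,0],[0,0,0]],
    [24,[9,-16,0],[0,0,0]],
    [24,[0,0,0],[0,0,0]],
    [24,[0,0,0],[0,0,0]],
  ],
)

```text
clock: 29.7
eef_pos: [455.3, -304.5, 109.0]
tcp_rot: [3.141, -0.0, -3.042]
contact_force: [0.2, -0.5, -0.9]
opening: 0.411
```

```bash
python3 - <<'E'
from h import *
s=sense();print(s["clock"],s["eef_pos"].round(1),s["tcp_rot"].round(3),s["opening"])
w=grab_frame("wrist");g=w.copy()
for k in trace("wrist","tray")[:1]:
    cs,_=cv2.findContours(k["mask"].astype(np.uint8),0,1); cc=max(cs,key=len)[:,0]
    W=np.array([pix2z("wrist",q,6)[:2] for q in cc]); print(k["conf"],W.min(0),W.max(0))
    hull=cv2.convexHull(W.astype(np.float32))[:,0]
    from scipy.optimize import least_squares
    o=least_squares(lambda p:np.hypot(hull[:,0]-p[0],hull[:,1]-p[1])-60,[456,-305],loss="soft_l1",f_scale=2); print("tray",o.x,np.abs(o.fun).mean())
    for t in np.linspace(0,2*np.pi,60): cv2.circle(g,tuple(int(a) for a in proj("wrist",[o.x[0]+60*np.cos(t),o.x[1]+60*np.sin(t),6])),1,(0,0,255),-1)
cv2.imwrite("pics/w9.png",g)
grab_frame("side"); 
for k in trace("side","tray")[:1]:
    v,u=np.nonzero(k["mask"]); print("side",k["conf"],pix2z("side",((u.min()+u.max())/2,(v.min()+v.max())/2),6).round(1))
E
```

```text
29.7 [ 455.3 -304.5  109. ] [ 3.141 -0.    -3.042] 0.4113643069919609
0.88 [ 398.61132735 -361.21391116] [ 501.671429   -242.75872368]
tray [ 458.316266   -301.95842556] 0.639223937399351
side 0.8 [ 452.2 -296.2    6. ]
```

View pics/w9.png

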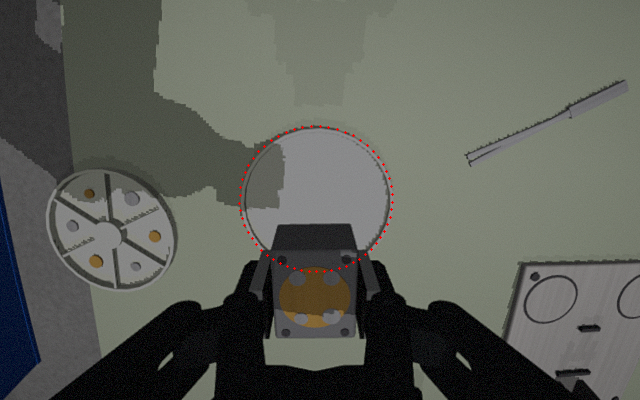

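The block is held square and upright at (315,300), and the tray circle is centred near (317,198), about (457,-303). Placing it.

Request:
servo_tool(
  rows=[
    [24,[-2,1,25],[0,0,0]],
    [24,[0,0,30],[0,0,0]],
    [24,[0,0,25],[0,0,0]],
    [24,[0,0,12],[0,0,0]],
    [24,[0,0,6],[0,0,0]],
    [24,[0,0,0],[0,0,0]],
  ],
)

```text
clock: 30.65
eef_pos: [457.5, -304.1, 11.5]
tcp_rot: [-3.141, 0.0, -3.042]
contact_force: [0.4, -0.1, -1.0]
opening: 0.414
```

Request:
servo_tool(
  rows=[
    [24,[0,0,1],[0,0,0]],
    [24,[0,0,0],[0,0,0]],
  ],
)

```text
clock: 30.9
eef_pos: [457.6, -304.4, 10.9]
tcp_rot: [-3.141, 0.001, -3.042]
contact_force: [0.3, 0.7, -1.8]
opening: 0.414
```

Request:
servo_tool(
  rows=[
    [24,[0,1,1],[0,0,0]],
    [24,[0,0,0],[0,0,0]],
    [50,[0,0,0],[0,0,0]],
    [50,[0,0,0],[0,0,0]],
    [50,[0,0,0],[0,0,0]],
    [50,[0,0,0],[0,0,0]],
    [50,[0,0,-20],[0,0,0]],
    [50,[0,0,-60],[0,0,0]],
  ],
)

```text
clock: 31.9
eef_pos: [455.3, -301.9, 87.7]
tcp_rot: [3.138, -0.005, -3.042]
contact_force: [0.3, -0.9, -0.3]
opening: 0.589
```

Request:
servo_tool(
  rows=[
    [60,[0,0,-35],[0,0,0]],
    [60,[0,0,0],[0,0,0]],
  ],
)

```text
clock: 32.15
eef_pos: [458.9, -304.2, 127.2]
tcp_rot: [-3.138, 0.004, -3.042]
contact_force: [0.8, 0.4, 0.2]
opening: 0.702
```

```bash
python3 - <<'E'
from h import *
s=sense();print(s["clock"],s["eef_pos"].round(1),s["tcp_rot"].round(3),s["opening"])
w=grab_frame("wrist"); cv2.imwrite("pics/w10.png",w)
for m in trace("wrist","block_centre")[:1]:
    cs,_=cv2.findContours(m["mask"].astype(np.uint8),0,1); b=cv2.minAreaRect(max(cs,key=len)); print(m["conf"],b,pix2z("wrist",b[0],27).round(1))
# to slim jar, yaw back to 1.67 (-3.04 = 3.24)
e=plan([400,-150,130],2.45,5,70); e=plan([440,296,130],1.67,10,70,e);print(e)
E
```

```text
32.15 [ 458.9 -304.2  127.2] [-3.138  0.004 -3.042] 0.7017802024237906
0.93 ((316.5, 198.5), (63.0, 47.0), 90.0) [ 456.6 -302.5   27. ]
[[70,[8,32,-1],[0,0,9.1]],[70,[13,29,-1],[0,0,9.1]],[70,[18,28,-1],[0,0,9.1]],[70,[22,24,-2],[0,0,9.1]],[70,[26,20,-1],[0,0,9.1]]]
[[70,[25,37,0],[0,0,4.5]],[70,[29,35,0],[0,0,4.5]],[70,[31,32,0],[0,0,4.5]],[70,[33,30,0],[0,0,4.5]],[70,[35,27,0],[0,0,4.5]],[70,[38,25,0],[0,0,4.5]],[70,[39,21,0],[0,0,4.5]],[70,[41,18,0],[0,0,4.5]]]
[[70,[43,15,0],[0,0,4.5]],[70,[43,11,0],[0,0,4.5]]]
(array([439.58264532, 295.97416158, 130.22193812]), np.float64(-4.621555601416487))
```

View pics/w10.png

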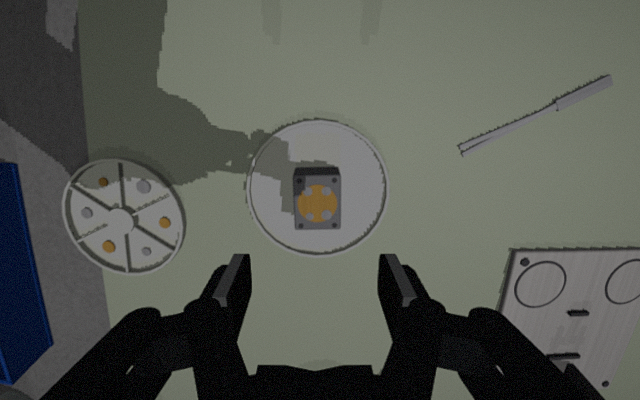

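The block is upright and centred in the tray (block (317,200), rim 246–387 by 118–256). Now back to fetch the slim jar.

Request:
servo_tool(
  rows=[
    [70,[8,32,-1],[0,0,9.1]],
    [70,[13,29,-1],[0,0,9.1]],
    [70,[18,28,-1],[0,0,9.1]],
    [70,[22,24,-2],[0,0,9.1]],
    [70,[26,20,-1],[0,0,9.1]],
  ],
)

```text
clock: 32.88
eef_pos: [398.0, -148.9, 128.9]
tcp_rot: [-3.141, -0.003, 2.442]
contact_force: [1.1, 1.1, -0.3]
opening: 0.821
```

Request:
servo_tool(
  rows=[
    [70,[25,37,0],[0,0,4.5]],
    [70,[29,35,0],[0,0,4.5]],
    [70,[31,32,0],[0,0,4.5]],
    [70,[33,30,0],[0,0,4.5]],
    [70,[35,27,0],[0,0,4.5]],
    [70,[38,25,0],[0,0,4.5]],
    [70,[39,21,0],[0,0,4.5]],
    [70,[41,18,0],[0,0,4.5]],
  ],
)

```text
clock: 33.88
eef_pos: [431.1, 207.4, 128.8]
tcp_rot: [-3.139, 0.001, 1.816]
contact_force: [0.8, -0.9, -0.2]
opening: 0.817
```

Request:
servo_tool(
  rows=[
    [60,[43,15,0],[0,0,4.5]],
    [60,[43,11,0],[0,0,4.5]],
    [60,[0,0,0],[0,0,0]],
    [60,[0,0,0],[0,0,0]],
  ],
)

```text
clock: 34.38
eef_pos: [438.5, 294.9, 128.9]
tcp_rot: [-3.139, 0.002, 1.663]
contact_force: [0.4, 0.5, -0.4]
opening: 0.704
```

```bash
python3 - <<'E'
from h import *
s=sense();print(s["clock"],s["eef_pos"].round(1),s["tcp_rot"].round(3),s["opening"])
w=grab_frame("wrist")
for t,r,x,y in (("wide_jar_centre",23,532,286),("slim_jar_centre",16,445,296)):
    for m in trace("wrist",t)[:1]: print(t,round(m["conf"],2),fit_cyl("wrist",m["mask"],x,y,r,3,52))
e=plan([445,294.8,40],1.67,3,60)
E
```

```text
34.375 [438.5 294.9 128.9] [-3.139e+00  2.000e-03  1.663e+00] 0.7041349433644606
wide_jar_centre 0.97 (array([531.30255605, 286.6926016 ]), np.float64(0.964015992892048))
slim_jar_centre 0.73 (array([445.13041237, 296.23891734]), np.float64(0.9681361850720209))
[[60,[0,2,30],[0,0,-0.2]],[60,[0,2,30],[0,0,-0.2]],[60,[0,2,30],[0,0,-0.2]]]
```

Request:
servo_tool(
  rows=[
    [60,[0,2,30],[0,0,-0.2]],
    [60,[0,2,30],[0,0,-0.2]],
    [60,[0,2,30],[0,0,-0.2]],
    [60,[0,0,15],[0,0,0]],
    [60,[0,0,5],[0,0,0]],
    [60,[0,0,0],[0,0,0]],
    [20,[0,0,0],[0,0,0]],
    [20,[0,0,0],[0,0,0]],
  ],
  force=35,
)

```text
clock: 35.52
eef_pos: [446.2, 296.8, 21.3]
tcp_rot: [3.14, -0.001, 1.672]
contact_force: [0.5, -0.1, 3.7]
opening: 0.365
```

Request:
servo_tool(
  rows=[
    [20,[0,0,0],[0,0,0]],
    [20,[0,0,0],[0,0,0]],
    [20,[0,0,0],[0,0,0]],
    [20,[0,0,0],[0,0,0]],
  ],
)

```text
clock: 36.02
eef_pos: [446.1, 296.8, 21.3]
tcp_rot: [3.14, -0.001, 1.672]
contact_force: [-0.3, -0.6, 7.2]
opening: 0.365
```

```bash
python3 - <<'E'
from h import *
s=sense();p=s["eef_pos"];y=s["tcp_rot"][2];print(s["clock"],p.round(1),s["tcp_rot"].round(3),s["opening"])
e=plan([525.9,-83.9,120],y,9,20,([p[0],p[1],120],y))
E
```

```text
36.025 [446.1 296.8  21.3] [ 3.140e+00 -1.000e-03  1.672e+00] 0.3648330743004617
[[20,[-43,5,0],[0,0,-0]],[20,[-43,4,0],[0,0,-0]],[20,[-43,5,0],[0,0,-0]],[20,[-43,4,0],[0,0,-0]],[20,[-43,5,0],[0,0,-0]],[20,[-43,4,0],[0,0,-0]],[20,[-43,5,0],[0,0,-0]],[20,[-43,4,0],[0,0,-0]]]
[[20,[-43,5,0],[0,0,-0]]]
```

Request:
servo_tool(
  rows=[
    [20,[0,0,-15],[0,0,0]],
    [20,[0,0,-42],[0,0,0]],
    [20,[0,0,-42],[0,0,0]],
    [20,[-21,2,0],[0,0,0]],
    [20,[-43,5,0],[0,0,0]],
    [20,[-43,4,0],[0,0,0]],
    [20,[-43,5,0],[0,0,0]],
    [20,[-43,4,0],[0,0,0]],
  ],
)

```text
clock: 37.02
eef_pos: [484.5, 104.4, 118.9]
tcp_rot: [-3.141, 0.0, 1.672]
contact_force: [0.6, 0.4, -1.0]
opening: 0.367
```

Request:
servo_tool(
  rows=[
    [20,[-43,5,0],[0,0,0]],
    [20,[-43,4,0],[0,0,0]],
    [20,[-43,5,0],[0,0,0]],
    [20,[-43,4,0],[0,0,0]],
    [20,[-21,3,0],[0,0,0]],
    [20,[0,0,30],[0,0,0]],
    [20,[0,0,30],[0,0,0]],
    [20,[0,0,0],[0,0,0]],
  ],
)

```text
clock: 38.02
eef_pos: [523.2, -83.0, 57.4]
tcp_rot: [-3.137, -0.001, 1.672]
contact_force: [0.4, 0.5, -0.9]
opening: 0.367
```

Request:
servo_tool(
  rows=[
    [20,[0,0,0],[0,0,0]],
  ],
)

```text
clock: 38.15
eef_pos: [525.7, -83.2, 59.9]
tcp_rot: [3.141, -0.0, 1.672]
contact_force: [0.1, 0.2, -0.8]
opening: 0.361
```

Request:
servo_tool(
  rows=[
    [20,[0,0,15],[0,0,0]],
    [20,[0,0,10],[0,0,0]],
    [20,[0,0,4],[0,0,0]],
    [20,[0,0,3],[0,0,0]],
    [20,[0,0,0],[0,0,0]],
    [20,[0,0,0],[0,0,0]],
  ],
)

```text
clock: 38.9
eef_pos: [525.7, -83.5, 27.5]
tcp_rot: [3.141, 0.0, 1.672]
contact_force: [0.0, -0.8, -1.3]
opening: 0.365
```

Request:
servo_tool(
  rows=[
    [20,[0.5,0,1],[0,0,0]],
    [20,[0,0,0],[0,0,0]],
    [60,[0,0,0],[0,0,0]],
    [60,[0,0,0],[0,0,0]],
    [60,[0,0,0],[0,0,0]],
    [60,[0,0,0],[0,0,0]],
    [60,[0,0,-20],[0,0,0]],
    [60,[0,0,-40],[0,0,0]],
  ],
)

```text
clock: 39.9
eef_pos: [524.2, -82.7, 85.6]
tcp_rot: [-3.138, -0.001, 1.672]
contact_force: [1.6, -0.0, -1.3]
opening: 0.704
```

Request:
servo_tool(
  rows=[
    [60,[0,0,-40],[0,0,0]],
    [60,[0,0,0],[0,0,0]],
    [60,[0,0,0],[0,0,0]],
  ],
)

```text
clock: 40.28
eef_pos: [525.1, -82.8, 125.9]
tcp_rot: [-3.141, -0.0, 1.672]
contact_force: [-0.8, 0.3, -0.4]
opening: 0.704
```

```bash
python3 - <<'E'
from h import *
s=sense();print(s["clock"],s["eef_pos"].round(1),s["tcp_rot"].round(3),s["opening"])
w=grab_frame("wrist"); cv2.imwrite("pics/w11.png",w)
for m in trace("wrist","slim_jar_centre")[:1]: print(round(m["conf"],2),fit_cyl("wrist",m["mask"],525,-83,16,8,52))
e=plan([531.5,286.5,125],1.67,8,65)
E
```

```text
40.275 [525.1 -82.8 125.9] [-3.141 -0.     1.672] 0.703975090173863
0.69 (array([525.3431136 , -83.00116861]), np.float64(0.9670195439739414))
[[65,[46,6,0],[0,0,0]],[65,[46,5,0],[0,0,0]],[65,[46,6,0],[0,0,0]],[65,[45,5,0],[0,0,0]],[65,[46,6,0],[0,0,0]],[65,[46,5,0],[0,0,0]],[65,[46,6,0],[0,0,0]],[65,[46,5,0],[0,0,0]]]
```

Slim jar back within 1 mm. Now the wide jar.

Request:
servo_tool(
  rows=[
    [70,[46,6,0],[0,0,0]],
    [70,[46,5,0],[0,0,0]],
    [70,[46,6,0],[0,0,0]],
    [70,[45,5,0],[0,0,0]],
    [70,[46,6,0],[0,0,0]],
    [70,[46,5,0],[0,0,0]],
    [70,[46,6,0],[0,0,0]],
    [70,[46,5,0],[0,0,0]],
  ],
)

```text
clock: 41.38
eef_pos: [531.3, 287.9, 124.8]
tcp_rot: [-3.14, 0.001, 1.672]
contact_force: [1.0, 0.6, 0.3]
opening: 0.821
```

Request:
servo_tool(
  rows=[
    [70,[0,0,0],[0,0,0]],
    [70,[0,0,20],[0,0,0]],
    [70,[0,0,0],[0,0,0]],
    [70,[0,0,0],[0,0,0]],
  ],
)

```text
clock: 41.88
eef_pos: [532.0, 285.9, 106.1]
tcp_rot: [-3.141, 0.0, 1.671]
contact_force: [0.5, -0.3, 0.0]
opening: 0.818
```

```bash
python3 - <<'E'
from h import *
s=sense();print(s["clock"],s["eef_pos"].round(1),s["tcp_rot"].round(3),s["opening"])
w=grab_frame("wrist")
for m in trace("wrist","wide_jar_centre")[:1]: print(round(m["conf"],2),fit_cyl("wrist",m["mask"],531,286,23,3,52))
E
```

```text
41.875 [532.  285.9 106.1] [-3.141  0.     1.671] 0.8179191612049163
0.94 (array([532.23815007, 286.54934725]), np.float64(0.9797136038186157))
```

Request:
servo_tool(
  rows=[
    [70,[0,0,25],[0,0,0]],
    [70,[0,0,30],[0,0,0]],
    [70,[0,0,20],[0,0,0]],
    [70,[0,0,11],[0,0,0]],
    [70,[0,0,0],[0,0,0]],
    [70,[0,0,0],[0,0,0]],
    [30,[0,0,0],[0,0,0]],
    [30,[0,0,0],[0,0,0]],
  ],
  force=40,
)

```text
clock: 42.98
eef_pos: [532.6, 286.9, 21.3]
tcp_rot: [3.14, -0.0, 1.672]
contact_force: [-1.3, -1.1, 6.2]
opening: 0.524
```

Request:
servo_tool(
  rows=[
    [30,[0,0,0],[0,0,0]],
    [30,[0,0,0],[0,0,0]],
    [30,[0,0,0],[0,0,0]],
  ],
)

```text
clock: 43.35
eef_pos: [532.6, 286.9, 21.3]
tcp_rot: [3.14, -0.0, 1.672]
contact_force: [-1.0, -0.8, 6.1]
opening: 0.528
```

```bash
python3 - <<'E'
from h import *
s=sense();p=s["eef_pos"];y=s["tcp_rot"][2];print(s["clock"],p.round(1),s["tcp_rot"].round(3),s["opening"])
# keep jar-TCP y offset: jar y on mat 286.5, home 14.3
ty=14.3-(286.5-p[1]); print(ty,p[2]+5)
e=plan([515.3,ty,120],y,7,30,([p[0],p[1],120],y))
E
```

```text
43.35 [532.6 286.9  21.3] [ 3.14  -0.     1.672] 0.5279045873872693
14.725532069055749 26.265626553308174
[[30,[-38,-6,0],[0,0,-0]],[30,[-39,-7,0],[0,0,-0]],[30,[-38,-6,0],[0,0,-0]],[30,[-39,-7,0],[0,0,-0]],[30,[-38,-6,0],[0,0,-0]],[30,[-39,-6,0],[0,0,-0]],[30,[-38,-7,0],[0,0,-0]]]
```

Request:
servo_tool(
  rows=[
    [30,[0,0,-15],[0,0,0]],
    [30,[0,0,-42],[0,0,0]],
    [30,[0,0,-42],[0,0,0]],
    [30,[-19,-3,0],[0,0,0]],
    [30,[-38,-6,0],[0,0,0]],
    [30,[-39,-7,0],[0,0,0]],
    [30,[-38,-6,0],[0,0,0]],
    [30,[-39,-7,0],[0,0,0]],
  ],
)

```text
clock: 44.35
eef_pos: [519.7, 109.8, 118.8]
tcp_rot: [-3.14, 0.0, 1.672]
contact_force: [-1.0, 0.7, -0.9]
opening: 0.527
```

Request:
servo_tool(
  rows=[
    [30,[-38,-6,0],[0,0,0]],
    [30,[-39,-6,0],[0,0,0]],
    [30,[-19,-4,0],[0,0,0]],
    [30,[0,0,0],[0,0,0]],
    [30,[0,0,30],[0,0,0]],
    [30,[0,0,30],[0,0,0]],
    [30,[0,0,0],[0,0,0]],
    [30,[0,0,0],[0,0,0]],
  ],
)

```text
clock: 45.35
eef_pos: [515.0, 15.1, 59.9]
tcp_rot: [3.141, -0.0, 1.673]
contact_force: [0.3, 0.2, -0.3]
opening: 0.524
```

Request:
servo_tool(
  rows=[
    [30,[0,0,15],[0,0,0]],
    [30,[0,0,10],[0,0,0]],
    [30,[0,0,5],[0,0,0]],
    [30,[-0.5,0,3],[0,0,0]],
    [30,[0,0,0],[0,0,0]],
    [30,[0,0,0],[0,0,0]],
  ],
)

```text
clock: 46.1
eef_pos: [514.8, 13.9, 26.3]
tcp_rot: [3.141, 0.0, 1.672]
contact_force: [0.2, -0.1, -1.7]
opening: 0.529
```

Request:
servo_tool(
  rows=[
    [30,[0.7,0.3,0.4],[0,0,0]],
    [30,[0,0,0],[0,0,0]],
    [65,[0,0,0],[0,0,0]],
    [65,[0,0,0],[0,0,0]],
    [65,[0,0,0],[0,0,0]],
    [65,[0,0,0],[0,0,0]],
    [65,[0,0,-20],[0,0,0]],
    [65,[0,0,-40],[0,0,0]],
  ],
)

```text
clock: 47.1
eef_pos: [513.5, 14.7, 85.3]
tcp_rot: [-3.138, -0.0, 1.672]
contact_force: [0.5, 0.2, -0.1]
opening: 0.762
```

Request:
servo_tool(
  rows=[
    [65,[0,0,-50],[0,0,0]],
    [65,[0,-30,-50],[0,0,0]],
    [65,[0,-60,-50],[0,0,0]],
    [65,[0,-60,-40],[0,0,0]],
    [65,[0,0,0],[0,0,0]],
    [65,[0,0,0],[0,0,0]],
  ],
)

```text
clock: 47.85
eef_pos: [385.9, 1.6, 260.8]
tcp_rot: [3.14, 0.0, 1.672]
contact_force: [-0.2, -0.5, -0.8]
opening: 0.759
```

```bash
python3 - <<'E'
from h import *
s=sense();print(s["clock"],s["eef_pos"].round(1),s["tcp_rot"].round(3),s["contact_force"].round(1))
w=grab_frame("wrist"); sd=grab_frame("side")
cv2.imwrite("pics/f12.png",np.vstack([cv2.resize(w,(480,300)),cv2.resize(sd[90:240,230:470],(480,300))]))
grab_frame("wrist")
for t,r,x,y in (("wide_jar_centre",23,515,14),("slim_jar_centre",16,525,-83)):
    for m in trace("wrist",t)[:1]: print(t,round(m["conf"],2),fit_cyl("wrist",m["mask"],x,y,r,8,52))
E
```

```text
47.85 [385.9   1.6 260.8] [3.14  0.    1.672] [-0.2 -0.5 -0.8]
wide_jar_centre 0.5 (array([509.,   8.]), np.float64(0.0))
slim_jar_centre 0.75 (array([524.53586197, -82.93670273]), np.float64(0.9320652173913043))
```

View pics/f12.png

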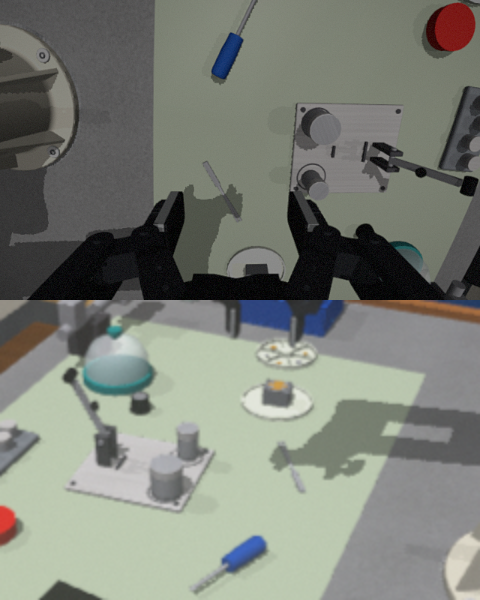

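Both jars are upright on their rings, the clamp is open and the block is upright in the tray. The last wide-jar mask landed on something else, so I'll recheck it once and then hand in.

```bash
python3 - <<'E'
from h import *
for i in range(3):
    grab_frame("wrist")
    for m in trace("wrist","wide_jar_centre"): print(round(m["conf"],2),fit_cyl("wrist",m["mask"],515,14,23,8,52))
print(sign_off())
E
```

```text
0.71 (array([513.57796305,  14.21487373]), np.float64(0.9244357212953876))
0.87 (array([514.59643555,  13.78100586]), np.float64(0.9603330068560235))
0.17 (array([509.,   8.]), np.float64(0.0))
0.75 (array([513.88690472,  14.26265621]), np.float64(0.9474459724950884))
the job is handed in; nothing more can be done
None
```

The job is done and handed in at about 48 s, well under the 136 s limit. In the order asked, I:
- set both jars on the smaller dark mat
- swung the clamp arm over centre until it stayed open
- put the block in the tray
- returned each jar to its own ring

**Last checks:**
- **Slim jar:** it measures (524.5, -82.9) mm, against (525.3, -83) before it was moved.
- **Wide jar:** it measures about (514, 14.1) mm, against (515.5, 14.3) before.
- **Block:** right after release it measured (456.6, -302.5) mm, with the tray centre at about (457, -303). It stands upright.
- **Clamp:** the final picture shows the arm open, both jars upright on their rings, the block in the tray and the gripper clear.

**Disagreements:**
- The network put the wide jar on something else twice during the last checks (confidence 0.5 and 0.17). Its three other detections of the jar agreed within about 1 mm.
- The tray-centre estimates differed by 3 mm between the wrist and top cameras, so I aimed between them. The side camera was up to about 9 mm off the other two and I left it out.

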